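# Open the combination strongbox for reference standards

## Task

Unlock and open the grey strongbox of reference standards: turn its combination dial to the right (clockwise seen from above) to 12, then to the left to 27, stopping squarely on each number, turn the black T-handle clockwise as far as it goes to draw the bolts, and then raise the lid by its front bar until it stands wide open on its own. Leave the bottle, the vial and the dish beside the box where they are.

Things in the scene. Friction and masses are not known exactly. Their poses are not given: they have to be found in the camera images.
- strongbox: grey steel strongbox screwed to the bench, 180 (x) x 280 (y) x 110 mm without its lid; origin: centre of its underside; x points from its front to its hinge side (away from the robot), y to its left, z up. Its lid, 190 x 290 mm, lies on top with the upper face at z = 120 mm. Inside are fixed stock vials that nobody handles
- dial (a joint): angle of the combination dial on the left of the lid, rad: 0 when number 0 is at the index, growing as it is turned left (anticlockwise from above). 40 numbers, 0.15708 rad each: number at the index = value / 0.15708 (modulo 40), so 12 is 1.885 and 27 is 4.241. It starts between 22 and 30, turns endlessly, stiffly (0.05 N m), and stays where it is left
- dial_face (a point): on the dial's axis, on its black face, 80 mm across, 18 mm above the box's rim: 0 is a broad yellow mark, 1 to 39 are white marks, longer with a numeral at every fifth; the numbers rise clockwise round the face. The point turns with the dial
- dial_index (a point): red index mark on the fixed steel ring round the dial, on the box's +x side of the dial's axis. The lock behind takes each number within half a number (0.08 rad). Turning right to 12 pushes its first wheel into place; turning left by less than a full turn leaves it there; pushed past 12 it must be set anew by one more full turn to the right
- dial_knob (a point): on the dial's axis, 21 mm above its face, where its round fluted knob is gripped from above: 39 mm in diameter, 30 mm high, top 9 mm above this point; the steel ring round the dial is 96 mm across. The point turns with the dial. Both turns are longer than one grip allows (1.6 to 2.8 rad): let go and take the knob again at another angle
- handle (a joint): angle of the T-handle on the right of the lid, rad: 0 locked (its bar points along the box's x), growing as it is turned clockwise seen from above, stopped at 1.2. It draws the two bolts under the lid, needs about 0.2 N m, stays where it is left, and unless the combination is set it is stopped after about 0.2 rad (forced on, it springs back). While it is turned the dial cannot turn
- handle_grip (a point): on the T-handle's axis, at mid-height of its black bar: 84 mm long, 14 mm wide, 24 mm high, its top 12 mm above this point and 46 mm above the lid's upper face
- lid (a joint): angle of the lid, rad: 0 shut, growing as its front edge rises, stopped at 1.75; its stiff hinge (about 3 N m against lifting when shut) holds the lid at any angle. Held by the bolts unless the handle is fully turned
- lid_pull (a point): middle of the steel bar on the lid's front edge: round bar 10 mm thick, 100 mm long along the box's y, its axis 40 mm in front of the lid's edge and 225 mm from the hinge; grip it from above with the fingers closing along the box's x and let it turn between them as the lid rises
- lid_hinge (a point): middle of the lid's hinge line, which runs along the box's y, 110 mm above the bench
- white_bottle: white plastic bottle, 48 x 48 x 78 mm, standing beside the box; origin: centre of its underside
- tan_vial: glass vial with a black cap, 22 x 22 x 59 mm, standing in front of the box; origin: centre of its underside
- dish: glass petri dish, 86 x 86 x 15 mm, in front of the box; origin: centre of its underside

How it is judged (in metres and radians):
On the way, in this order (a step that is already met when the one before it is completed fails the run):
1. the dial stands at 12, reached by turning right ((value of joint dial between 1.755 and 2.015 rad or value of joint dial between -4.528 and -4.268 rad)), for 0.2 s.
2. the dial stands at 27, reached by turning left ((value of joint dial between 4.111 and 4.371 rad or value of joint dial between -2.172 and -1.912 rad)), for 0.2 s.
3. the T-handle is fully turned with the lid still shut (value of joint handle above 1.1 rad and value of joint lid below 0.05 rad), for 0.1 s.
At the end, for the whole second after the job is handed in: the lid stands open by more than 60 degrees (1.05 rad) at rest, with the T-handle still fully turned (over 1.05 of 1.2 rad) (value of joint each of lid, handle above 1.05 rad and velocity of joint lid between -0.05 and 0.05 rad/s); the robot touches nothing.
It fails at once if the white bottle is shifted by more than 30 mm or tipped (distance of white_bottle from where it was at the start of the episode above 0.03 m or angle between white_bottle's own z axis and vertical above 0.5 rad).
It fails at once if the vial is shifted by more than 30 mm or tipped (distance of tan_vial from where it was at the start of the episode above 0.03 m or angle between tan_vial's own z axis and vertical above 0.5 rad).
It fails at once if the dish is shifted by more than 30 mm (distance of dish from where it was at the start of the episode above 0.03 m).
It also fails if it takes over 72 s, if anything falls off the work surface, if the arm or the gripper's body presses on something with over 40 N, if the wrist force passes 120 N, or if a joint passes its speed limit or range.

## Robot

A 7-joint arm with a two-finger parallel gripper is mounted at the origin on a cart in front of the work surface, level with it; the furniture and walls round the work are solid. World frame = base frame: x ahead of the robot, y to its left, z up, the work surface at z = 0. Lengths are in mm, angles in rad, forces in N, time in s.
With the tool pointing down it reaches from about 400 to 875 mm from the base axis. Payload 4.4 kg.
Tool frame: the origin (TCP) lies at the very end of the fingers, on their centre line; the grasp point (between the pads) lies 19 mm behind it; z points along the fingers, y is the direction in which the jaws open and shut (so a half turn about z gives the same grasp; the last joint's range is limited). The gripper opens to 85 mm and grips with 20 to 120 N. Pads are 22 mm wide; open, the fingers measure 114 mm over their backs; the gripper's body (76 mm by 85 mm) begins 54 mm behind the grasp point. The pads swing forward as they close: fully open they stand 13 mm farther back than shut.
Start: joints at [1.123, 0.628, 0.038, 1.517, -0.027, 0.996, -0.02], TCP at [242.213, -603.201, 231.313] pointing down, gripper open.
Joint ranges: [-3.06, 3.06], [-0.37, 2.12], [-1.25, 1.32], [0.18, 2.47], [-1.1, 4.24], [0.23, 1.98], [-2.94, 2.94]. Speed limits (rad/s): [2.57, 2.57, 3.14, 3.14, 3.14, 3.14, 3.14].

## Interface

Orientations are given as [roll, pitch, yaw] about the fixed x, y, z axes, in that order (R = Rz(yaw) Ry(pitch) Rx(roll)).
In Python, from cell import read_state, get_image, calibration, finish_job gives the robot as it stands. The module is installed in compiled form; this text tells all that it offers.
- The arm moves only by the tool apply_moves, never from a script. Its argument "increments" is a list of rows, each an object of numbers: "tx", "ty", "tz": the shift along the world's x, y, z in m; "rx", "ry", "rz": the turn, a rotation vector about the world's x, y, z in units of 5 degrees (1.0 is 5 degrees); "claw": the finger opening in m, from 0 to 0.0854. In form: [{"tx": .., "ty": .., "tz": .., "rx": .., "ry": .., "rz": .., "claw": ..}, ...]. A call has 1 to 12 rows; each row is the pose to reach, as a shift and turn from the pose commanded when the call began; what a row does not reach only later rows make up. A row lasts 1/10 s, in which the tool goes at most 50 mm and 8.59 degrees, less where a joint would pass 70% of its speed; a pose out of reach is approached as far as the arm can. A call with a gripper value outside its range is refused whole. The fingers move at their own pace and stop on an object; the grip force is fixed at half the most. Time passes only in rows, so rows that repeat a pose let the fingers close. It gives the time, the measured TCP pose, the force and the opening at its end, in the units of the state.
- read_state(): the state, without advancing time (a new reading comes with each control period).
- get_image(name): name is "scene" or "top" or "wrist"; returns the picture (384x512x3 uint8, red, green, blue); there is no depth.
- calibration(name): a dict with "camera_matrix" (3x3 intrinsics, pixels), "origin" and "attitude" of the camera in the world. Camera axes: x right, y up, looking along -z (the intrinsics and any distortion apply to the point x, -y, -z); pixel columns grow to the right and rows downward; lengths in mm; the calibration is good to about 2 mm. A picture is of the moment at which its call begins: read the wrist's pose just before it. calibration takes no time and is no camera call; for the wrist camera it gives the pose at the moment of the call.
- finish_job(): hands the job in, once; it reports no verdict.
The state is a dict: "clock": time; "qpos": joint angles; "qd": joint speeds; "tau": joint torques, N m; "eef_pos": TCP position; "tool_rot": TCP orientation; "force": force on the tool from outside, world axes, zero at the start; "torque": the same for the moment, N m; "width": finger opening in mm.
Only numpy, scipy, OpenCV 4.12 (cv2) and the standard library are available. Lean on these libraries where they do the work, as an engineer would, in place of code of your own. Each camera call takes 0.05 s, during which the arm holds its last target. There are 200 camera calls.

## Working session

There is one attempt and no reset: what is moved stays moved. The work goes in short steps, Python scripts to look and compute and a tool call to move; the robot and the scene stay as the last step left them, time stands still between calls to the robot, and variables do not carry over. Pictures are saved under pics/ and viewed, about 8 in all and at most 12, crops included, and the job is handed in when it is done.

Besides the shell and the picture viewer there is one more tool, called after "Call:" by a JSON object that holds its "method" and its "body". apply_moves: Moves the arm, as the interface text tells. Its arguments: {"type":"object","properties":{"increments":{"type":"array"}},"required":["increments"]}

```bash
mkdir -p pics; cat > h.py <<'E'
import numpy as np, cv2
from cell import read_state,get_image,calibration,finish_job
from scipy.spatial.transform import Rotation as R
def att(c):
    a=np.array(c["attitude"],float)
    return a if a.shape==(3,3) else R.from_euler('xyz',a).as_matrix()
def ray(c,u,v):
    K=np.array(c["camera_matrix"]); d=np.linalg.inv(K)@[u,v,1]
    return np.array(c["origin"],float), att(c)@(d*[1,-1,-1])
def onz(c,u,v,z):
    o,d=ray(c,u,v); return o+d*(z-o[2])/d[2]
def proj(c,p):
    q=att(c).T@(np.array(p,float)-c["origin"])*[1,-1,-1]; q=np.array(c["camera_matrix"])@q; return q[:2]/q[2]
def tri(rays):
    A=0;b=0
    for o,d in rays:
        d=d/np.linalg.norm(d);P=np.eye(3)-np.outer(d,d);A=A+P;b=b+P@o
    return np.linalg.solve(A,b)
def snap(n,f):
    c=calibration(n);im=get_image(n);cv2.imwrite(f"pics/{f}.png",im[:,:,::-1]);return c,im
E
python3 - <<'E'
from h import *
for n in("top","scene"):
    c,im=snap(n,n+"0");print(n,c)
a=cv2.imread("pics/top0.png");b=cv2.imread("pics/scene0.png")
cv2.imwrite("pics/both.png",cv2.resize(a,(800,600)))
cv2.imwrite("pics/sc.png",cv2.resize(b,(800,600)))
print(read_state())
E
```

```text
top {'camera_matrix': array([[488.79041527,   0.        , 252.52286546],
       [  0.        , 488.79041527, 196.43414368],
       [  0.        ,   0.        ,   1.        ]]), 'origin': array([ 309.33296978,   74.14496918, 1271.60888373]), 'attitude': array([ 0.19328422, -0.00714935, -1.54625801])}
scene {'camera_matrix': array([[448.76937482,   0.        , 260.64649203],
       [  0.        , 448.76937482, 184.20764534],
       [  0.        ,   0.        ,   1.        ]]), 'origin': array([-259.39390959,  476.70269391,  647.22567923]), 'attitude': array([ 1.02132493,  0.0192561 , -2.06849602])}
{'clock': 0.1, 'qpos': array([ 1.1231997 ,  0.62921223,  0.03846649,  1.51827293, -0.02700014,
        0.99629391, -0.0199986 ]), 'qd': array([-0.00067309, -0.00339377, -0.00032763, -0.00370696,  0.00166865,
        0.00123534, -0.00021292]), 'tau': array([ 1.84285156e-03, -5.64533257e+01,  1.22973327e+00, -1.93974191e+01,
        1.11746634e-02,  5.42641836e-03, -4.81618756e-06]), 'eef_pos': array([ 241.99187384, -602.67483602,  230.50669593]), 'tool_rot': array([-3.13992498e+00,  2.72471773e-05,  3.81780282e-01]), 'force': array([ 0.20239641, -0.23441085,  0.53898444]), 'torque': array([0.05066648, 0.05691705, 0.03730384]), 'width': 85.5489816521745}
```

View pics/both.png

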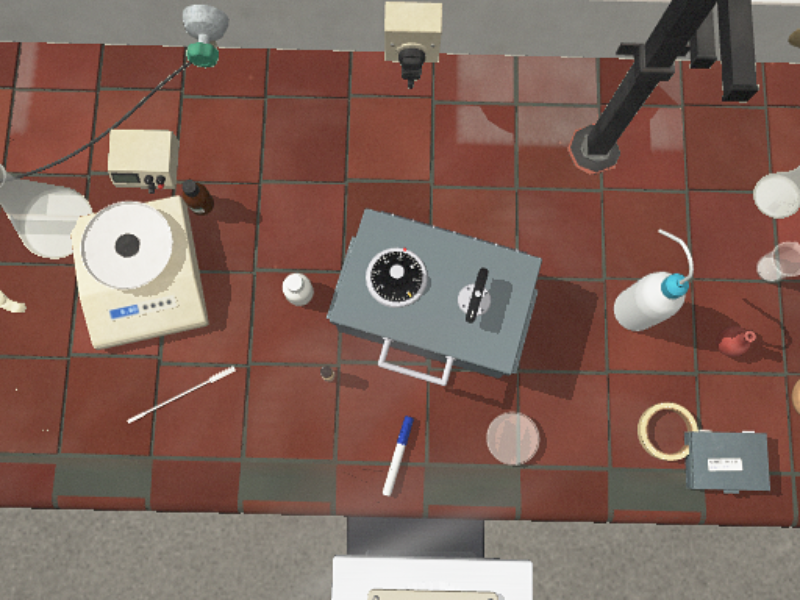

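View pics/sc.png

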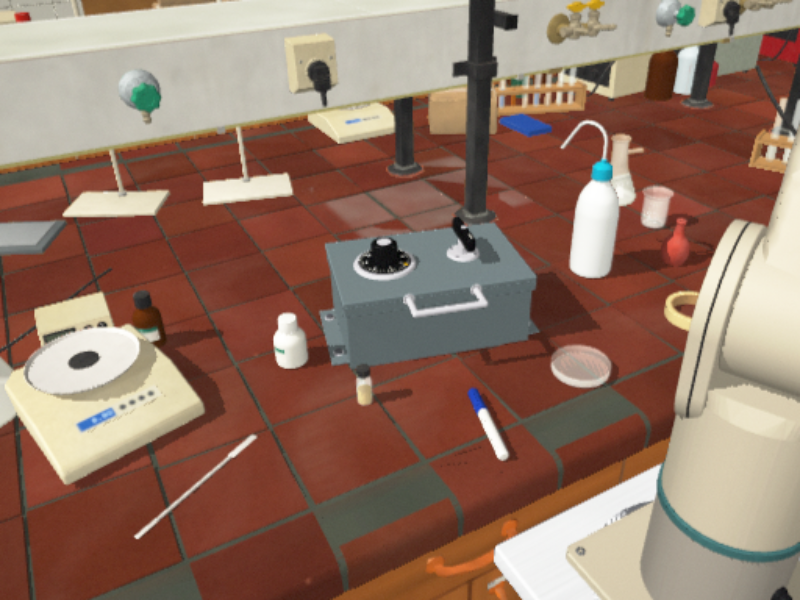

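Top view (800x600 scale): dial at (396,275), red index at (405,250), yellow mark at about (408,295), T-handle at (479,295), bar (383,363)-(447,381). The scene view shows knob (384,245), handle (463,235), bar (409,307)-(483,298). The bottle is left of the box, the vial and dish in front.

```bash
python3 - <<'E'
from h import *
T=calibration("top");S=calibration("scene");s=.64
def t(a,b):
    r=[ray(T,a[0]*s,a[1]*s),ray(S,b[0]*s,b[1]*s)];p=tri(r);return p.round(1),(proj(T,p)/s-a).round(1)
print("ring",t((396,276),(385,262)));print("knobtop",t((397,271),(383,241)))
print("handle top",t((479,293),(463,233)))
print("bar",t((384,365),(410,308)),t((447,382),(484,299)))
print("lid corners",t((366,210),(327,241)),t((540,259),(500,227)),t((515,374),(534,279)),t((328,320),(340,303)))
for n,u in (("index",(405,250)),("yellow",(409,295)),("ring",(396,276)),("handle",(479,295)),("e1",(484,269)),("e2",(472,320))): print(n,onz(T,u[0]*s,u[1]*s,{"index":124,"yellow":128,"ring":124}.get(n,166)).round(1))
a=cv2.imread("pics/top0.png")[150:205,225:285]
b=cv2.imread("pics/scene0.png")[140:220,200:350]
cv2.imwrite("pics/c1.png",np.hstack([cv2.resize(a,(436,400),interpolation=cv2.INTER_CUBIC),cv2.resize(b,(364,400),interpolation=cv2.INTER_CUBIC)]))
for n,u,z in (("bottle",(297,290),70),("vial",(327,373),55),("dish",(514,439),10)): print(n,onz(T,u[0]*s,u[1]*s,z).round(0))
E
```

```text
ring (array([582.9,  69.9, 122.2]), array([0.3, 0.2]))
knobtop (array([582.9,  70.1, 158.2]), array([-0.6, -0.3]))
handle top (array([553.8, -53.6, 152.3]), array([-0.6, -0.4]))
bar (array([448.5,  91.3, 120.6]), array([-4. , -2.5])) (array([423.4,  -8.4, 117.4]), array([-1.5, -1.1]))
lid corners (array([688. , 120.3, 124.3]), array([-0.1, -0.1])) (array([ 616.2, -160.2,  108.9]), array([3.1, 2.3])) (array([ 440. , -111.1,  110.7]), array([-2.4, -1.8])) (array([512.5, 174. , 120.3]), array([-0.8, -0.5]))
index [624.6  57.5 124. ]
yellow [552.5  49.8 128. ]
ring [582.8  70.4 124. ]
handle [547.1 -53.  166. ]
e1 [586.9 -60.3 166. ]
e2 [509.2 -42.8 166. ]
bottle [568. 229.  70.]
vial [437. 176.  55.]
dish [ 342. -129.   10.]
```

View pics/c1.png

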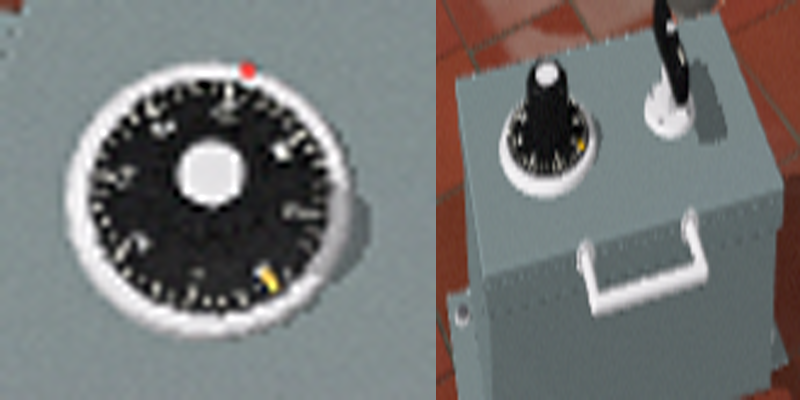

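The dial reads about 25–26 at the index and the box yaw is about -15°. Next I move above the dial, turning the tool for the clockwise twist on the way.

Call:
{"method": "apply_moves", "body": {"increments": [{"tx":0.021,"ty":0.042,"tz":0.01,"rz":1.5},{"tx":0.042,"ty":0.084,"tz":0.02,"rz":3},{"tx":0.063,"ty":0.126,"tz":0.03,"rz":4.5},{"tx":0.084,"ty":0.168,"tz":0.04,"rz":6},{"tx":0.105,"ty":0.21,"tz":0.05,"rz":7.5},{"tx":0.126,"ty":0.252,"tz":0.06,"rz":9},{"tx":0.147,"ty":0.294,"tz":0.07,"rz":10.5},{"tx":0.168,"ty":0.336,"tz":0.08,"rz":12},{"tx":0.189,"ty":0.378,"tz":0.08,"rz":13.5},{"tx":0.21,"ty":0.42,"tz":0.08,"rz":15},{"tx":0.231,"ty":0.462,"tz":0.08,"rz":16.5},{"tx":0.25,"ty":0.5,"tz":0.08,"rz":18}]}}

```text
$.increments[0]: bad value
```

```bash
python3 - <<'E'
from h import *
s=read_state();print(s["clock"],s["qpos"].round(2),s["eef_pos"].round(1),s["tool_rot"].round(3))
c=calibration("wrist");print(c["origin"],c["attitude"],c["camera_matrix"][0])
for p in((583,70,128),(550,-53,166),(436,42,120)):print(proj(c,p))
E
```

```text
0.1 [ 1.12  0.63  0.04  1.52 -0.03  1.   -0.02] [ 242.  -602.7  230.5] [-3.14   0.     0.382]
[ 312.02152126 -575.42472874  372.68021396] [-0.29875692  0.0015701  -1.19026944] [342.84484914   0.         254.1624596 ]
[-1644.19361605 -1873.29857759]
[-1534.37159837 -1874.00344128]
[-1027.6946245   -791.43830919]
```

Call:
{"method": "apply_moves", "body": {"increments": [{"tx":0.021,"ty":0.042,"tz":0.01,"rx":0,"ry":0,"rz":1.5,"claw":0.085},{"tx":0.042,"ty":0.084,"tz":0.02,"rx":0,"ry":0,"rz":3,"claw":0.085},{"tx":0.063,"ty":0.126,"tz":0.03,"rx":0,"ry":0,"rz":4.5,"claw":0.085},{"tx":0.084,"ty":0.168,"tz":0.04,"rx":0,"ry":0,"rz":6,"claw":0.085},{"tx":0.105,"ty":0.21,"tz":0.05,"rx":0,"ry":0,"rz":7.5,"claw":0.085},{"tx":0.126,"ty":0.252,"tz":0.06,"rx":0,"ry":0,"rz":9,"claw":0.085},{"tx":0.147,"ty":0.294,"tz":0.07,"rx":0,"ry":0,"rz":10.5,"claw":0.085},{"tx":0.168,"ty":0.336,"tz":0.08,"rx":0,"ry":0,"rz":12,"claw":0.085},{"tx":0.189,"ty":0.378,"tz":0.08,"rx":0,"ry":0,"rz":13.5,"claw":0.085},{"tx":0.21,"ty":0.42,"tz":0.08,"rx":0,"ry":0,"rz":15,"claw":0.085},{"tx":0.231,"ty":0.462,"tz":0.08,"rx":0,"ry":0,"rz":16.5,"claw":0.085},{"tx":0.25,"ty":0.5,"tz":0.08,"rx":0,"ry":0,"rz":18,"claw":0.085}]}}

```text
clock: 1.3
eef_pos: [492.7, -100.9, 311.3]
tool_rot: [3.142, -0.0, 1.959]
force: [0.7, -0.5, 0.0]
width: 85.0
```

```bash
python3 - <<'E'
from h import *
s=read_state();print(s["clock"],s["qpos"].round(2),s["eef_pos"].round(1),s["tool_rot"].round(3))
c=calibration("wrist");print(c["origin"],c["attitude"],c["camera_matrix"][0])
for p in((583,70,128),(550,-53,166),(436,42,120)):print(proj(c,p))
E
```

```text
1.3 [ 0.49  0.36 -0.48  1.8   0.19  1.03  0.33] [ 492.7 -100.9  311.3] [ 3.142 -0.     1.959]
[464.58917215 -32.01674426 453.51775347] [-2.98401046e-01  2.03022272e-04  3.86674683e-01] [342.84484914   0.         254.1624596 ]
[425.56074087  25.31447837]
[338.40169699 149.48858689]
[255.90518311 -10.70679351]
```

Call:
{"method": "apply_moves", "body": {"increments": [{"tx":0.02,"ty":0.025,"tz":0,"rx":0,"ry":0,"rz":1.5,"claw":0.085},{"tx":0.04,"ty":0.05,"tz":0,"rx":0,"ry":0,"rz":3,"claw":0.085},{"tx":0.06,"ty":0.075,"tz":0,"rx":0,"ry":0,"rz":4.5,"claw":0.085},{"tx":0.08,"ty":0.1,"tz":0,"rx":0,"ry":0,"rz":6,"claw":0.085},{"tx":0.09,"ty":0.111,"tz":0,"rx":0,"ry":0,"rz":7.5,"claw":0.085},{"tx":0.09,"ty":0.111,"tz":0,"rx":0,"ry":0,"rz":9,"claw":0.085},{"tx":0.09,"ty":0.111,"tz":0,"rx":0,"ry":0,"rz":9,"claw":0.085},{"tx":0.09,"ty":0.111,"tz":0,"rx":0,"ry":0,"rz":9,"claw":0.085}]}}

```text
clock: 2.1
eef_pos: [581.9, 7.2, 310.9]
tool_rot: [-3.141, -0.001, 2.734]
force: [-0.3, 0.1, -0.7]
width: 85.4
```

```bash
python3 - <<'E'
from h import *
s=read_state();print(s["clock"],s["qpos"].round(2),s["eef_pos"].round(1),s["tool_rot"].round(3))
c,im=snap("wrist","w0")
for p in((583,70,128),(550,-53,166),(436,42,120)):print(proj(c,p)*1.5625)
cv2.imwrite("pics/w0b.png",cv2.resize(im[:,:,::-1],(800,600),interpolation=cv2.INTER_CUBIC))
E
```

```text
2.1 [ 0.36  0.52 -0.67  1.59  0.34  1.15  0.78] [581.9   7.2 310.9] [-3.141e+00 -1.000e-03  2.734e+00]
[493.6732385  221.31936376]
[274.78286037 265.70765039]
[351.31854051  -3.77592988]
```

View pics/w0b.png

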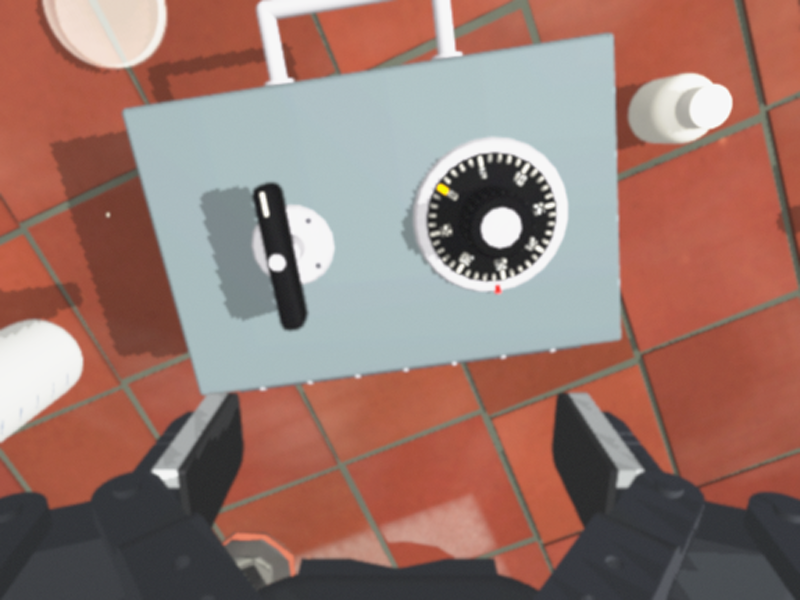

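Wrist view: ring centre about (491,215), red index (497,290), yellow 0 mark (444,189), T-handle top (267,187)-(293,328). "25" numeral is just beside the index.

```bash
python3 - <<'E'
from h import *
im=cv2.imread("pics/w0.png");c=calibration("wrist")
hsv=cv2.cvtColor(im,cv2.COLOR_BGR2HSV)
roi=np.zeros(im.shape[:2],np.uint8);cv2.circle(roi,(314,138),58,255,-1)
def cen(m):
    m=m&roi;M=cv2.moments(m,True);return M["m10"]/M["m00"],M["m01"]/M["m00"],M["m00"]
red=cen(cv2.inRange(hsv,(170,140,100),(180,255,255))|cv2.inRange(hsv,(0,140,100),(5,255,255)))
yel=cen(cv2.inRange(hsv,(22,120,100),(35,255,255)))
print(red,yel)
sat=cv2.inRange(hsv,(0,0,225),(180,25,255))
cs,_=cv2.findContours(sat&roi,cv2.RETR_EXTERNAL,cv2.CHAIN_APPROX_NONE)
k=max(cs,key=cv2.contourArea);e=cv2.fitEllipse(cv2.convexHull(k));print(e)
C=onz(c,*e[0],124);I=onz(c,*red[:2],124.5);Y=onz(c,*yel[:2],128)
Cf=np.array([C[0],C[1],128])
ai=np.arctan2(*(I-C)[1::-1]);ay=np.arctan2(*(Y-Cf)[1::-1])
print(C,I,Y,"index ang",np.degrees(ai),"val",(ay-ai)%(2*np.pi),((ay-ai)%(2*np.pi))/.15708)
# handle
s=.64
A=onz(c,267*s,187*s,166);B=onz(c,293*s,328*s,166);print("handle",A,B,(A+B)/2,np.degrees(np.arctan2(*(B-A)[1::-1])),np.linalg.norm(A-B))
T=calibration("top")
print("hand tri",tri([ray(c,(267+293)/2*s,(187+328)/2*s),ray(T,478*s,294.5*s)]))
q=[onz(c,u*s,v*s,120) for u,v in((124,110),(612,34),(621,340),(205,393))]
for i in range(4): d=q[(i+1)%4]-q[i];print(q[i].round(1),np.degrees(np.arctan2(d[1],d[0])),np.linalg.norm(d))
E
```

```text
(318.25, 184.875, 8.0) (283.04545454545456, 120.6590909090909, 44.0)
((314.75830078125, 136.79579162597656), (94.15167999267578, 99.94475555419922), 39.15330123901367)
[579.15786141  70.83679493 124.        ] [625.33118974  57.25623875 124.5       ] [552.50460857  48.50456152 128.        ] index ang -16.389729348996326 val 4.12506308657796 26.26090582237051
handle [510.49710902 -37.43912117 166.        ] [586.76644368 -60.42051686 166.        ] [548.63177635 -48.92981901 166.        ] -16.768549457255563 79.65648722904385
hand tri [549.31364623 -52.2913139  154.88612885]
[ 437.1 -105.8  120. ] 74.77868322249651 284.7900019941765
[511.9 169.  120. ] -14.869415135761779 187.29781982027316
[692.9 120.9 120. ] -105.47184586720064 284.14470046287124
[ 617.1 -152.9  120. ] 165.33248300205216 186.0605433367238
```

Call:
{"method": "apply_moves", "body": {"increments": [{"tx":0,"ty":0.03,"tz":-0.02,"rx":0,"ry":0,"rz":0,"claw":0.085},{"tx":0,"ty":0.062,"tz":-0.04,"rx":0,"ry":0,"rz":0,"claw":0.085},{"tx":0,"ty":0.062,"tz":-0.08,"rx":0,"ry":0,"rz":0,"claw":0.085},{"tx":0,"ty":0.062,"tz":-0.12,"rx":0,"ry":0,"rz":0,"claw":0.085},{"tx":0,"ty":0.062,"tz":-0.15,"rx":0,"ry":0,"rz":0,"claw":0.085},{"tx":0,"ty":0.062,"tz":-0.17,"rx":0,"ry":0,"rz":0,"claw":0.085},{"tx":0,"ty":0.062,"tz":-0.18,"rx":0,"ry":0,"rz":0,"claw":0.085},{"tx":0,"ty":0.062,"tz":-0.18,"rx":0,"ry":0,"rz":0,"claw":0.085},{"tx":0,"ty":0.062,"tz":-0.18,"rx":0,"ry":0,"rz":0,"claw":0.04},{"tx":0,"ty":0.062,"tz":-0.18,"rx":0,"ry":0,"rz":0,"claw":0.03},{"tx":0,"ty":0.062,"tz":-0.18,"rx":0,"ry":0,"rz":0,"claw":0.03},{"tx":0,"ty":0.062,"tz":-0.18,"rx":0,"ry":0,"rz":0,"claw":0.03}]}}

```text
clock: 3.35
eef_pos: [582.6, 69.3, 132.7]
tool_rot: [-3.141, 0.002, 2.737]
force: [-1.5, -1.6, 6.2]
width: 37.3
```

```bash
python3 - <<'E'
from h import *
s=read_state();print(s)
c,im=snap("wrist","w1")
cv2.imwrite("pics/w1b.png",cv2.resize(im[:,:,::-1],(640,480),interpolation=cv2.INTER_CUBIC))
E
```

```text
{'clock': 3.35, 'qpos': array([ 0.17913458,  0.71796902, -0.55777564,  1.782492  ,  0.51467047,
        0.78939218,  0.5278838 ]), 'qd': array([ 0.00044687,  0.00208448,  0.00208488, -0.00053694,  0.00348531,
       -0.00428926,  0.00042836]), 'tau': array([-8.24480541e-01, -5.00817990e+01, -7.35111013e+00, -1.40934026e+01,
       -1.24477353e-01, -6.75119609e-01, -4.51153249e-02]), 'eef_pos': array([582.63117411,  69.29503254, 132.74865357]), 'tool_rot': array([-3.14118291e+00,  1.65048504e-03,  2.73741302e+00]), 'force': array([-1.45704981, -1.60150032,  6.18990378]), 'torque': array([-0.23502444,  0.23727417, -0.02116122]), 'width': 37.31996186889567}
```

View pics/w1b.png

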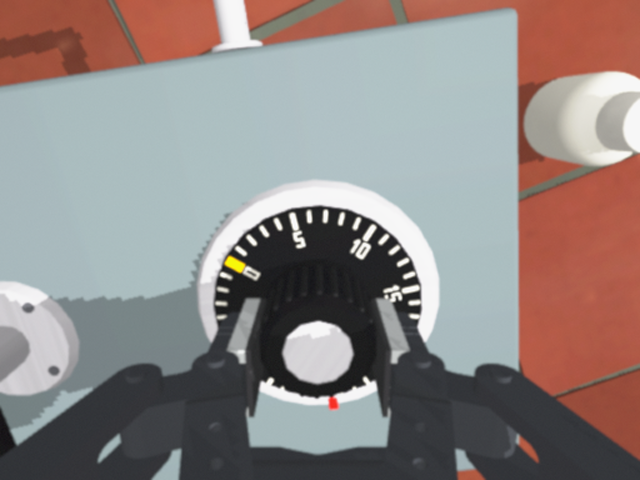

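Gripped (w1: yellow mark at (234,264), red index (333,403), knob held centrally). Turning right by about 24.6 units in all.

Call:
{"method": "apply_moves", "body": {"increments": [{"tx":0,"ty":0,"tz":0,"rx":0,"ry":0,"rz":-1,"claw":0.03},{"tx":0,"ty":0,"tz":0,"rx":0,"ry":0,"rz":-2,"claw":0.03},{"tx":0,"ty":0,"tz":0,"rx":0,"ry":0,"rz":-3,"claw":0.03},{"tx":0,"ty":0,"tz":0,"rx":0,"ry":0,"rz":-4,"claw":0.03},{"tx":0,"ty":0,"tz":0,"rx":0,"ry":0,"rz":-5,"claw":0.03},{"tx":0,"ty":0,"tz":0,"rx":0,"ry":0,"rz":-6,"claw":0.03},{"tx":0,"ty":0,"tz":0,"rx":0,"ry":0,"rz":-7,"claw":0.03},{"tx":0,"ty":0,"tz":0,"rx":0,"ry":0,"rz":-8,"claw":0.03},{"tx":0,"ty":0,"tz":0,"rx":0,"ry":0,"rz":-9,"claw":0.03},{"tx":0,"ty":0,"tz":0,"rx":0,"ry":0,"rz":-10,"claw":0.03},{"tx":0,"ty":0,"tz":0,"rx":0,"ry":0,"rz":-11,"claw":0.03},{"tx":0,"ty":0,"tz":0,"rx":0,"ry":0,"rz":-12,"claw":0.03}]}}

```text
clock: 4.6
eef_pos: [581.3, 68.2, 132.7]
tool_rot: [-3.14, 0.002, 1.686]
force: [-5.3, -3.6, 9.4]
width: 37.4
```

```bash
cat >> h.py <<'E'
def dial(f,C=(581.5,69.5),yaw=-15):
    s=read_state();c,im=snap("wrist",f)
    hsv=cv2.cvtColor(im,cv2.COLOR_RGB2HSV)
    m=cv2.inRange(hsv,(22,120,100),(35,255,255));n,l,st,ce=cv2.connectedComponentsWithStats(m)
    for i in range(1,n):
        if st[i,4]<8: continue
        Y=onz(c,*ce[i],128);d=Y[:2]-C
        if np.hypot(*d)<45:
            v=(np.arctan2(d[1],d[0])-np.radians(yaw))%(2*np.pi);print("yellow",Y.round(1),"r",np.hypot(*d).round(1),"val",v.round(3),"num",(v/.15708).round(2),st[i,4])
    print(s["clock"],s["qpos"].round(2),s["eef_pos"].round(1),s["tool_rot"].round(3),s["force"].round(1),s["torque"].round(2),s["width"].round(1))
    return c,im
E
python3 -c "
from h import *
dial('w2')"
```

```text
yellow [548.8  84.3 128. ] r 35.9 val 2.979 num 18.96 139Traceback (most recent call last):
  File "<string>", line 3, in <module>
    dial('w2')
    ~~~~^^^^^^
  File "h.py", line 30, in dial
    print(s["clock"],s["qpos"].round(2),s["eef_pos"].round(1),s["tool_rot"].round(3),s["force"].round(1),s["torque"].round(2),s["width"].round(1))
                                                                                                                              ^^^^^^^^^^^^^^^^
AttributeError: 'float' object has no attribute 'round'
```

No slip (18.96 read against 19.0 expected). 12.5 more units right.

Call:
{"method": "apply_moves", "body": {"increments": [{"tx":0,"ty":0,"tz":0,"rx":0,"ry":0,"rz":-1.2,"claw":0.03},{"tx":0,"ty":0,"tz":0,"rx":0,"ry":0,"rz":-2.4,"claw":0.03},{"tx":0,"ty":0,"tz":0,"rx":0,"ry":0,"rz":-3.6,"claw":0.03},{"tx":0,"ty":0,"tz":0,"rx":0,"ry":0,"rz":-4.8,"claw":0.03},{"tx":0,"ty":0,"tz":0,"rx":0,"ry":0,"rz":-6,"claw":0.03},{"tx":0,"ty":0,"tz":0,"rx":0,"ry":0,"rz":-7.2,"claw":0.03},{"tx":0,"ty":0,"tz":0,"rx":0,"ry":0,"rz":-8.4,"claw":0.03},{"tx":0,"ty":0,"tz":0,"rx":0,"ry":0,"rz":-9.6,"claw":0.03},{"tx":0,"ty":0,"tz":0,"rx":0,"ry":0,"rz":-10.6,"claw":0.03},{"tx":0,"ty":0,"tz":0,"rx":0,"ry":0,"rz":-11.5,"claw":0.03},{"tx":0,"ty":0,"tz":0,"rx":0,"ry":0,"rz":-12.1,"claw":0.03},{"tx":0,"ty":0,"tz":0,"rx":0,"ry":0,"rz":-12.1,"claw":0.03}]}}

```text
clock: 5.85
eef_pos: [579.7, 68.9, 132.7]
tool_rot: [-3.14, 0.004, 0.633]
force: [-8.2, -3.2, 13.2]
width: 37.3
```

```bash
sed -i 's/s\["width"\].round(1)/s["width"]/' h.py
python3 -c "
from h import *
c,im=dial('w3')
cv2.imwrite('pics/w3b.png',cv2.resize(im[:,:,::-1],(640,480),interpolation=cv2.INTER_CUBIC))"
```

```text
yellow [578.1 104.9 128. ] r 35.5 val 1.928 num 12.27 140
5.85 [-0.19  0.66  0.03  1.8  -0.03  0.69 -1.07] [579.7  68.9 132.7] [-3.14   0.004  0.633] [-8.2 -3.2 13.2] [-0.57  1.54 -0.04] 37.320723208406896
```

View pics/w3b.png

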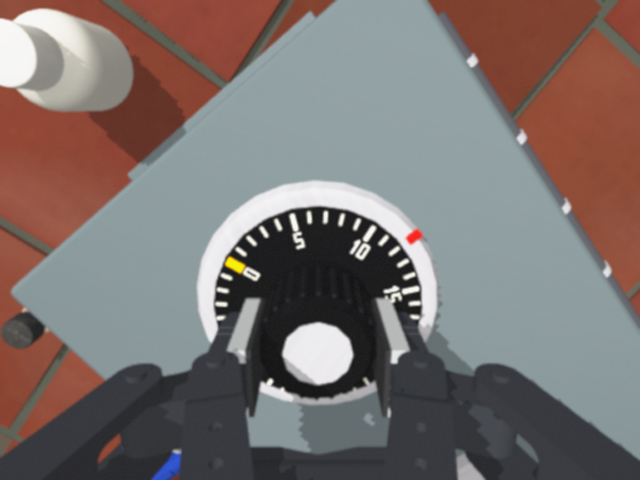

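```bash
python3 - <<'E'
from h import *
c=calibration("wrist");im=cv2.imread("pics/w3.png");hsv=cv2.cvtColor(im,cv2.COLOR_BGR2HSV)
roi=np.zeros(im.shape[:2],np.uint8);cv2.circle(roi,(331,190),10,255,-1)
m=(cv2.inRange(hsv,(170,140,100),(180,255,255))|cv2.inRange(hsv,(0,140,100),(5,255,255)))&roi
M=cv2.moments(m,True);r=(M["m10"]/M["m00"],M["m01"]/M["m00"]);print(r)
# white ring: outer contour points fit, circle cast at z
w=cv2.inRange(hsv,(0,0,215),(180,30,255));roi[:]=0;cv2.circle(roi,(254,230),110,255,-1);roi[235:]=0
cs,_=cv2.findContours(w&roi,cv2.RETR_EXTERNAL,cv2.CHAIN_APPROX_NONE);k=max(cs,key=cv2.contourArea)[:,0]
from scipy.optimize import least_squares
# outer pts only; z sweeps, check radius 48
h=cv2.convexHull(k)[:,0];h=h[h[:,1]<225]
for z in(120,122,124,126):
    P=np.array([onz(c,*p,z)[:2] for p in h]);f=least_squares(lambda x:np.hypot(*(P-x[:2]).T)-x[2],[581,69,48],loss='soft_l1')
    I=onz(c,*r,z)[:2]-f.x[:2]
    print(z,f.x,f.cost,"I",np.hypot(*I),np.degrees(np.arctan2(I[1],I[0])))
# circle of mark outer ends: 12 etc on z=128
for C in((581.5,69.5),(580.,69.5),(580,70.5)):
  o=[]
  for u,v in((234,264),(295,220),(371,233),(385,244),(397,257),(410,291)):
    d=onz(c,u*.8,v*.8,128)[:2]-C;o.append((round(np.degrees(np.arctan2(d[1],d[0])),1),round(np.hypot(*d),1)))
  print(C,o)
E
```

```text
(331.2168674698795, 188.81927710843374)
120 [581.77194578  71.13954278  46.1339583 ] 1.1617923770226826 I 45.153901012668506 -19.552462939232594
122 [582.53895636  71.68170914  45.5368152 ] 1.1335168767098984 I 44.56967937918456 -19.552601657431303
124 [583.30596903  72.22387057  44.9396757 ] 1.1055366051168323 I 43.985454122519435 -19.552738912788094
126 [584.07298387  72.7660271   44.34253973] 1.0778537844651594 I 43.40122517872822 -19.55287472988996
(581.5, 69.5) [(np.float64(95.4), np.float64(35.7)), (np.float64(49.4), np.float64(35.8)), (np.float64(4.1), np.float64(35.6)), (np.float64(-6.6), np.float64(35.4)), (np.float64(-17.5), np.float64(35.6)), (np.float64(-41.2), np.float64(35.1))]
(580.0, 69.5) [(np.float64(93.0), np.float64(35.6)), (np.float64(47.6), np.float64(36.8)), (np.float64(4.0), np.float64(37.1)), (np.float64(-6.3), np.float64(36.9)), (np.float64(-16.8), np.float64(37.0)), (np.float64(-39.7), np.float64(36.2))]
(580, 70.5) [(np.float64(93.1), np.float64(34.6)), (np.float64(46.5), np.float64(36.1)), (np.float64(2.4), np.float64(37.0)), (np.float64(-7.8), np.float64(37.1)), (np.float64(-18.3), np.float64(37.3)), (np.float64(-40.9), np.float64(36.9))]
```

```bash
cat >> h.py <<'E'
def marks(im,c,ang,C=(581.5,69.5),zi=122):
    # mark phase: gray (BGR image) sampled on the face over angles ang (deg), harmonic of 9 deg
    g=cv2.cvtColor(im,cv2.COLOR_BGR2GRAY).astype(np.float32);a=np.radians(ang);tot=0
    for r in(34,35,36,37):
        P=np.array([proj(c,(C[0]+r*np.cos(t),C[1]+r*np.sin(t),128)) for t in a],np.float32)
        tot=tot+cv2.remap(g,P[:,:1].copy(),P[:,1:].copy(),cv2.INTER_LINEAR)[:,0]
    tot-=tot.mean();F=(tot*np.exp(-1j*40*a)).sum();ph=-np.angle(F)/40
    return np.degrees(ph),abs(F)/np.abs(tot).sum()  # marks at ph+9k deg
E
python3 - <<'E'
from h import *
c=calibration("wrist");im=cv2.imread("pics/w3.png")
for C in((581.5,69.5),(580.5,69.5),(581.5,70.5)):
    p,q=marks(im,c,np.arange(-42,12,.25)[:],C);p2,q2=marks(im,c,np.arange(-33,3,.25),C)
    I=onz(c,331.2,188.8,122)[:2]-C;ia=np.degrees(np.arctan2(I[1],I[0]))
    k=[p2+9*j for j in range(-6,3)]
    print(C,p,q,p2,q2,"index",ia,"marks",np.round(k,1), "frac offset",((p2-ia)/9)%1)
E
```

```text
(581.5, 69.5) -4.046534586678038 0.7236820271782327 -4.093436845603829 0.737545673440839 index -16.466716932729085 marks [-58.1 -49.1 -40.1 -31.1 -22.1 -13.1  -4.1   4.9  13.9] frac offset 0.37480889856947286
(580.5, 69.5) -3.627048285440859 0.7014160384207061 -3.664849034256457 0.7323765545307932 index -16.11243152052494 marks [-57.7 -48.7 -39.7 -30.7 -21.7 -12.7  -3.7   5.3  14.3] frac offset 0.3830647206964981
(581.5, 70.5) 3.524375977401033 0.7263211349262361 3.3362781657922267 0.7344351999432489 index -17.68308073838335 marks [-50.7 -41.7 -32.7 -23.7 -14.7  -5.7   3.3  12.3  21.3] frac offset 0.33548432268617523
```

The mark phase gives 12.36 at the index, so I turn 0.6 unit further right and hold.

Call:
{"method": "apply_moves", "body": {"increments": [{"tx":0,"ty":0,"tz":0,"rx":0,"ry":0,"rz":-0.3,"claw":0.03},{"tx":0,"ty":0,"tz":0,"rx":0,"ry":0,"rz":-0.6,"claw":0.03},{"tx":0,"ty":0,"tz":0,"rx":0,"ry":0,"rz":-0.6,"claw":0.03},{"tx":0,"ty":0,"tz":0,"rx":0,"ry":0,"rz":-0.6,"claw":0.03},{"tx":0,"ty":0,"tz":0,"rx":0,"ry":0,"rz":-0.6,"claw":0.03}]}}

```text
clock: 6.4
eef_pos: [579.6, 68.9, 132.6]
tool_rot: [-3.14, 0.004, 0.582]
force: [-7.9, -2.0, 12.7]
width: 37.6
```

```bash
python3 - <<'E'
from h import *
c,im=dial('w4');im=im[:,:,::-1].copy()
hsv=cv2.cvtColor(im,cv2.COLOR_BGR2HSV)
roi=np.zeros(im.shape[:2],np.uint8);cv2.circle(roi,(331,190),14,255,-1)
m=(cv2.inRange(hsv,(170,140,100),(180,255,255))|cv2.inRange(hsv,(0,140,100),(5,255,255)))&roi
M=cv2.moments(m,True);r=(M["m10"]/M["m00"],M["m01"]/M["m00"])
p2,q2=marks(im,c,np.arange(-33,3,.25));I=onz(c,*r,122)[:2]-(581.5,69.5);ia=np.degrees(np.arctan2(I[1],I[0]))
print(p2,q2,ia,((p2-ia)/9)%1)
E
```

```text
yellow [579.9 105.  128. ] r 35.5 val 1.877 num 11.95 138
6.4 [-0.2   0.66  0.05  1.8  -0.05  0.69 -1.11] [579.6  68.9 132.6] [-3.14   0.004  0.582] [-7.9 -2.  12.7] [-0.58  1.59 -0.03] 37.587892424754976
1.9012347066686401 0.7364287246430334 -16.390286939546517 0.03239129402390617
```

The dial is at 12.03. Now left by 15 numbers (27 units).

Call:
{"method": "apply_moves", "body": {"increments": [{"tx":0,"ty":0,"tz":0,"rx":0,"ry":0,"rz":1.2,"claw":0.03},{"tx":0,"ty":0,"tz":0,"rx":0,"ry":0,"rz":2.4,"claw":0.03},{"tx":0,"ty":0,"tz":0,"rx":0,"ry":0,"rz":3.6,"claw":0.03},{"tx":0,"ty":0,"tz":0,"rx":0,"ry":0,"rz":4.8,"claw":0.03},{"tx":0,"ty":0,"tz":0,"rx":0,"ry":0,"rz":6,"claw":0.03},{"tx":0,"ty":0,"tz":0,"rx":0,"ry":0,"rz":7.2,"claw":0.03},{"tx":0,"ty":0,"tz":0,"rx":0,"ry":0,"rz":8.4,"claw":0.03},{"tx":0,"ty":0,"tz":0,"rx":0,"ry":0,"rz":9.6,"claw":0.03},{"tx":0,"ty":0,"tz":0,"rx":0,"ry":0,"rz":10.8,"claw":0.03},{"tx":0,"ty":0,"tz":0,"rx":0,"ry":0,"rz":12,"claw":0.03},{"tx":0,"ty":0,"tz":0,"rx":0,"ry":0,"rz":13.2,"claw":0.03},{"tx":0,"ty":0,"tz":0,"rx":0,"ry":0,"rz":14.4,"claw":0.03}]}}

```text
clock: 7.65
eef_pos: [581.6, 68.3, 132.7]
tool_rot: [-3.14, 0.002, 1.842]
force: [-4.5, -3.6, 7.6]
width: 37.2
```

Call:
{"method": "apply_moves", "body": {"increments": [{"tx":0,"ty":0,"tz":0,"rx":0,"ry":0,"rz":1.2,"claw":0.03},{"tx":0,"ty":0,"tz":0,"rx":0,"ry":0,"rz":2.4,"claw":0.03},{"tx":0,"ty":0,"tz":0,"rx":0,"ry":0,"rz":3.6,"claw":0.03},{"tx":0,"ty":0,"tz":0,"rx":0,"ry":0,"rz":4.8,"claw":0.03},{"tx":0,"ty":0,"tz":0,"rx":0,"ry":0,"rz":6,"claw":0.03},{"tx":0,"ty":0,"tz":0,"rx":0,"ry":0,"rz":7.2,"claw":0.03},{"tx":0,"ty":0,"tz":0,"rx":0,"ry":0,"rz":8.4,"claw":0.03},{"tx":0,"ty":0,"tz":0,"rx":0,"ry":0,"rz":9.6,"claw":0.03},{"tx":0,"ty":0,"tz":0,"rx":0,"ry":0,"rz":10.8,"claw":0.03},{"tx":0,"ty":0,"tz":0,"rx":0,"ry":0,"rz":11.8,"claw":0.03},{"tx":0,"ty":0,"tz":0,"rx":0,"ry":0,"rz":12.4,"claw":0.03},{"tx":0,"ty":0,"tz":0,"rx":0,"ry":0,"rz":12.4,"claw":0.03}]}}

```text
clock: 8.85
eef_pos: [582.7, 69.6, 132.7]
tool_rot: [3.141, 0.002, 2.922]
force: [-1.4, -0.5, 6.0]
width: 37.3
```

```bash
python3 - <<'E'
from h import *
c,im=dial('w5');im=im[:,:,::-1].copy()
for a in((140,200),(150,220),(130,180)): print(marks(im,c,np.arange(*a,.25)))
hsv=cv2.cvtColor(im,cv2.COLOR_BGR2HSV)
m=(cv2.inRange(hsv,(170,140,100),(180,255,255))|cv2.inRange(hsv,(0,140,100),(5,255,255)))
n,l,st,ce=cv2.connectedComponentsWithStats(m)
for i in range(1,n):
    I=onz(c,*ce[i],122)[:2]-(581.5,69.5)
    if st[i,4]>4 and 38<np.hypot(*I)<50: print(st[i,4],ce[i],np.hypot(*I),np.degrees(np.arctan2(I[1],I[0])))
E
```

```text
yellow [556.4  43.6 128. ] r 36.1 val 4.203 num 26.76 137
8.85 [ 0.21  0.73 -0.61  1.78  0.56  0.81  0.67] [582.7  69.6 132.7] [3.141e+00 2.000e-03 2.922e+00] [-1.4 -0.5  6. ] [-0.16  0.29  0.03] 37.282170792279146
(np.float64(1.5302537059679546), np.float64(0.7164784866944677))
(np.float64(1.3742611145183037), np.float64(0.7009808257525636))
(np.float64(1.6413696542401623), np.float64(0.7102583420266333))
62 [250.29032258 322.5483871 ] 46.482404560511476 -15.410085566539914
```

The dial is at about 26.9. I release it and go to the T-handle.

Call:
{"method": "apply_moves", "body": {"increments": [{"tx":0,"ty":0,"tz":0,"rx":0,"ry":0,"rz":0,"claw":0.03},{"tx":0,"ty":0,"tz":0,"rx":0,"ry":0,"rz":0,"claw":0.06},{"tx":0,"ty":0,"tz":0,"rx":0,"ry":0,"rz":0,"claw":0.085},{"tx":0,"ty":0,"tz":0,"rx":0,"ry":0,"rz":0,"claw":0.085},{"tx":0,"ty":0,"tz":0.03,"rx":0,"ry":0,"rz":0,"claw":0.085},{"tx":0,"ty":0,"tz":0.07,"rx":0,"ry":0,"rz":0,"claw":0.085},{"tx":0,"ty":-0.01,"tz":0.11,"rx":0,"ry":0,"rz":0,"claw":0.085},{"tx":-0.01,"ty":-0.05,"tz":0.12,"rx":0,"ry":0,"rz":-0.3,"claw":0.085},{"tx":-0.02,"ty":-0.09,"tz":0.12,"rx":0,"ry":0,"rz":-0.6,"claw":0.085},{"tx":-0.033,"ty":-0.12,"tz":0.12,"rx":0,"ry":0,"rz":-0.6,"claw":0.085},{"tx":-0.033,"ty":-0.121,"tz":0.12,"rx":0,"ry":0,"rz":-0.6,"claw":0.085}]}}

```text
clock: 10.0
eef_pos: [547.3, -57.3, 250.8]
tool_rot: [-3.137, -0.002, 2.861]
force: [-1.0, -0.3, 0.3]
width: 84.8
```

```bash
python3 - <<'E'
from h import *
c,im=dial('w6')
print(proj(c,(549,-51.5,166))*1.25, proj(c,(581.5,69.5,128))*1.25)
cv2.imwrite("pics/w6b.png",cv2.resize(im[:,:,::-1],(640,480),interpolation=cv2.INTER_CUBIC))
E
```

```text
yellow [556.1  43.  128. ] r 36.6 val 4.21 num 26.8 56
10.0 [ 0.51  0.54 -0.7   1.76  0.41  1.    0.94] [547.3 -57.3 250.8] [-3.137e+00 -2.000e-03  2.861e+00] [-1.  -0.3  0.3] [-0.   -0.05  0.03] 84.7940764810441
[330.14026317 247.35178273] [524.82112563 225.55041504]
```

View pics/w6b.png

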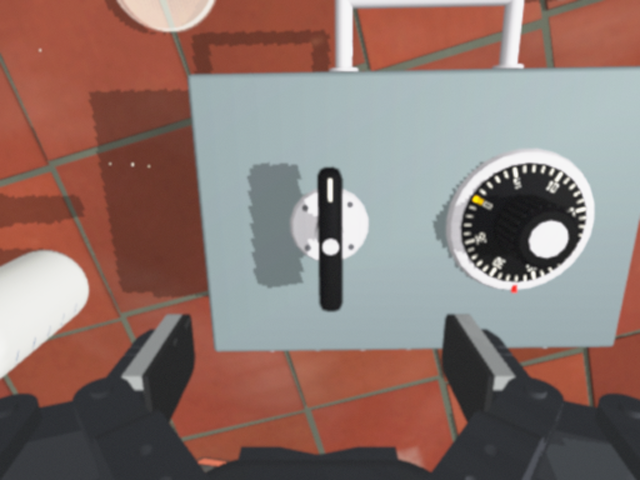

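Handle centre bolt at (331,247) matches the prediction (330,247), and the bar lines up with the jaws. Descending.

Call:
{"method": "apply_moves", "body": {"increments": [{"tx":0,"ty":0,"tz":-0.03,"rx":0,"ry":0,"rz":0,"claw":0.085},{"tx":0,"ty":0,"tz":-0.06,"rx":0,"ry":0,"rz":0,"claw":0.085},{"tx":0,"ty":0,"tz":-0.09,"rx":0,"ry":0,"rz":0,"claw":0.085},{"tx":0,"ty":0,"tz":-0.105,"rx":0,"ry":0,"rz":0,"claw":0.085},{"tx":0,"ty":0,"tz":-0.115,"rx":0,"ry":0,"rz":0,"claw":0.085},{"tx":0,"ty":0,"tz":-0.115,"rx":0,"ry":0,"rz":0,"claw":0.085},{"tx":0,"ty":0,"tz":-0.115,"rx":0,"ry":0,"rz":0,"claw":0.085}]}}

```text
clock: 10.75
eef_pos: [549.9, -50.3, 136.9]
tool_rot: [3.141, 0.001, 2.87]
force: [-0.7, 0.1, 0.4]
width: 84.9
```

Close on the bar.

Call:
{"method": "apply_moves", "body": {"increments": [{"tx":0,"ty":0,"tz":0,"rx":0,"ry":0,"rz":0,"claw":0.04},{"tx":0,"ty":0,"tz":0,"rx":0,"ry":0,"rz":0,"claw":0.005},{"tx":0,"ty":0,"tz":0,"rx":0,"ry":0,"rz":0,"claw":0.005},{"tx":0,"ty":0,"tz":0,"rx":0,"ry":0,"rz":0,"claw":0.005},{"tx":0,"ty":0,"tz":0,"rx":0,"ry":0,"rz":0,"claw":0.005},{"tx":0,"ty":0,"tz":0,"rx":0,"ry":0,"rz":0,"claw":0.005},{"tx":0,"ty":0,"tz":0,"rx":0,"ry":0,"rz":-1,"claw":0.005},{"tx":0,"ty":0,"tz":0,"rx":0,"ry":0,"rz":-2,"claw":0.005},{"tx":0,"ty":0,"tz":0,"rx":0,"ry":0,"rz":-3,"claw":0.005},{"tx":0,"ty":0,"tz":0,"rx":0,"ry":0,"rz":-4,"claw":0.005}]}}

```text
clock: 11.75
eef_pos: [549.3, -51.4, 136.8]
tool_rot: [-3.141, 0.001, 2.517]
force: [-0.6, -0.4, 4.1]
width: 14.0
```

```bash
python3 - <<'E'
from h import *
dial('w7')
E
```

```text
yellow [556.4  43.5 128. ] r 36.1 val 4.206 num 26.77 152
11.75 [ 0.37  0.66 -0.51  1.88  0.47  0.72  0.54] [549.3 -51.4 136.8] [-3.141e+00  1.000e-03  2.517e+00] [-0.6 -0.4  4.1] [-0.06  0.31  0.25] 14.049697359625702
```

Past 0.2 rad at only 0.25 N m, so the combination took. Turning on to the stop.

Call:
{"method": "apply_moves", "body": {"increments": [{"tx":0,"ty":0,"tz":0,"rx":0,"ry":0,"rz":-1,"claw":0.005},{"tx":0,"ty":0,"tz":0,"rx":0,"ry":0,"rz":-2,"claw":0.005},{"tx":0,"ty":0,"tz":0,"rx":0,"ry":0,"rz":-3,"claw":0.005},{"tx":0,"ty":0,"tz":0,"rx":0,"ry":0,"rz":-4,"claw":0.005},{"tx":0,"ty":0,"tz":0,"rx":0,"ry":0,"rz":-5,"claw":0.005},{"tx":0,"ty":0,"tz":0,"rx":0,"ry":0,"rz":-6,"claw":0.005},{"tx":0,"ty":0,"tz":0,"rx":0,"ry":0,"rz":-7,"claw":0.005},{"tx":0,"ty":0,"tz":0,"rx":0,"ry":0,"rz":-8,"claw":0.005},{"tx":0,"ty":0,"tz":0,"rx":0,"ry":0,"rz":-9,"claw":0.005},{"tx":0,"ty":0,"tz":0,"rx":0,"ry":0,"rz":-9.6,"claw":0.005},{"tx":0,"ty":0,"tz":0,"rx":0,"ry":0,"rz":-9.9,"claw":0.005},{"tx":0,"ty":0,"tz":0,"rx":0,"ry":0,"rz":-9.9,"claw":0.005}]}}

```text
clock: 13.0
eef_pos: [548.6, -51.8, 136.8]
tool_rot: [-3.14, 0.001, 1.657]
force: [-2.3, -1.7, 7.8]
width: 14.6
```

```bash
python3 - <<'E'
from h import *
s=read_state();print({k:np.round(s[k],3) for k in("clock","eef_pos","tool_rot","force","torque","width","qpos")})
E
```

```text
{'clock': np.float64(13.0), 'eef_pos': array([548.554, -51.807, 136.766]), 'tool_rot': array([-3.140e+00,  1.000e-03,  1.657e+00]), 'force': array([-2.275, -1.708,  7.771]), 'torque': array([-0.22 ,  0.631,  0.15 ]), 'width': np.float64(14.595), 'qpos': array([ 0.217,  0.626, -0.266,  1.882,  0.253,  0.668, -0.114])}
```

Handle turned by about 1.21 rad. Release, rise, move over the front bar.

Call:
{"method": "apply_moves", "body": {"increments": [{"tx":0,"ty":0,"tz":0,"rx":0,"ry":0,"rz":0,"claw":0.05},{"tx":0,"ty":0,"tz":0,"rx":0,"ry":0,"rz":0,"claw":0.085},{"tx":0,"ty":0,"tz":0,"rx":0,"ry":0,"rz":0,"claw":0.085},{"tx":0,"ty":0,"tz":0,"rx":0,"ry":0,"rz":0,"claw":0.085},{"tx":0,"ty":0,"tz":0.03,"rx":0,"ry":0,"rz":0,"claw":0.085},{"tx":0,"ty":0,"tz":0.07,"rx":0,"ry":0,"rz":0,"claw":0.085},{"tx":-0.01,"ty":0.01,"tz":0.11,"rx":0,"ry":0,"rz":-1,"claw":0.085},{"tx":-0.04,"ty":0.035,"tz":0.12,"rx":0,"ry":0,"rz":-2,"claw":0.085},{"tx":-0.07,"ty":0.06,"tz":0.12,"rx":0,"ry":0,"rz":-3,"claw":0.085},{"tx":-0.1,"ty":0.085,"tz":0.12,"rx":0,"ry":0,"rz":-4.1,"claw":0.085},{"tx":-0.113,"ty":0.095,"tz":0.12,"rx":0,"ry":0,"rz":-4.1,"claw":0.085},{"tx":-0.113,"ty":0.095,"tz":0.12,"rx":0,"ry":0,"rz":-4.1,"claw":0.085}]}}

```text
clock: 14.2
eef_pos: [434.6, 45.2, 256.6]
tool_rot: [-3.141, 0.0, 1.303]
force: [0.0, -1.0, -0.0]
width: 84.6
```

```bash
python3 - <<'E'
from h import *
c,im=dial('w8');np.save("c8.npy",c,allow_pickle=True)
print(proj(c,(435,45,118))*1.25, proj(c,(549,-51.5,166))*1.25)
cv2.imwrite("pics/w8b.png",cv2.resize(im[:,:,::-1],(640,480),interpolation=cv2.INTER_CUBIC))
E
```

```text
yellow [556.2  43.6 128. ] r 36.2 val 4.2 num 26.74 50
14.2 [ 0.04  0.3  -0.26  2.04  0.11  0.81 -0.56] [434.6  45.2 256.6] [-3.141  0.     1.303] [ 0. -1. -0.] [-0.06 -0.03  0.03] 84.6367147337732
[317.93931959 222.31668218] [538.92567704 341.37102682]
```

View pics/w8b.png

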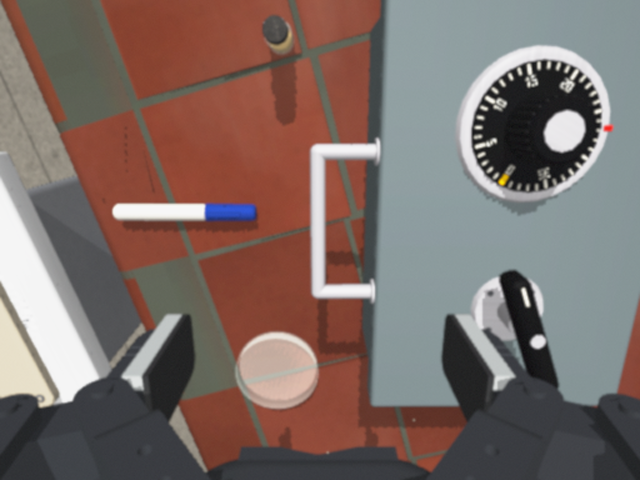

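Bar in view from (318,145) to (318,297), centred where predicted; T-handle stands about 70° turned. I check the bar's height against the top view.

```bash
python3 - <<'E'
from h import *
c=np.load("c8.npy",allow_pickle=True).item();T=calibration("top");im=cv2.imread("pics/top0.png")
g=cv2.inRange(cv2.cvtColor(im,cv2.COLOR_BGR2HSV),(0,0,190),(180,50,255));g[:228]=0;g[248:]=0;g[:,:240]=0;g[:,292:]=0
ys,xs=np.nonzero(g);
u=np.array([(318,160),(318,221),(318,282)])*.8
p=np.polyfit(xs,ys,1);print(len(xs),p)
# bar line in top view: v=p0 u+p1 -> plane; intersect with wrist ray
o,_=ray(T,0,0);d1=ray(T,250,np.polyval(p,250))[1];d2=ray(T,285,np.polyval(p,285))[1];n=np.cross(d1,d2)
for q in u:
    a,d=ray(c,*q);t=n@(o-a)/(n@d);print((a+t*d).round(1))
cv2.imwrite("pics/g.png",g)
E
```

```text
196 [1.27445182e-01 2.03268911e+02]
[445.4  82.5  93. ]
[436.8  51.5 140. ]
[430.1  26.9 177.1]
```

```bash
python3 - <<'E'
from h import *
c=np.load("c8.npy",allow_pickle=True).item();T=calibration("top");im=cv2.imread("pics/top0.png")
g=im.min(2).astype(float);pts=[]
for x in range(250,281):
    col=g[:,x].copy();v0=234.5+(x-247.7)*.27;a=int(v0)-5;w=np.clip(col[a:a+11]-150,0,None)
    if w.sum()>50: pts.append((x,(w*np.arange(a,a+11)).sum()/w.sum()))
pts=np.array(pts);p=np.polyfit(*pts.T,1);r=pts[:,1]-np.polyval(p,pts[:,0]);p=np.polyfit(*pts[abs(r)<1].T,1);print(len(pts),p,r.std())
o,_=ray(T,0,0);n=np.cross(ray(T,250,np.polyval(p,250))[1],ray(T,285,np.polyval(p,285))[1])
for q in np.array([(318,160),(318,221),(318,282)])*.8:
    a,d=ray(c,*q);t=n@(o-a)/(n@d);print((a+t*d).round(1))
E
```

```text
31 [  0.29734021 160.1474972 ] 0.09612862631257134
[446.1  85.2 117.1]
[435.3  46.1 118.7]
[423.7   3.9 120.4]
```

Bar at (435,46,118). The lid edge is only 40 mm behind it, so I narrow the jaws to 30 mm before going down.

Call:
{"method": "apply_moves", "body": {"increments": [{"tx":0,"ty":0,"tz":-0.02,"rx":0,"ry":0,"rz":0,"claw":0.03},{"tx":0,"ty":0,"tz":-0.06,"rx":0,"ry":0,"rz":0,"claw":0.03},{"tx":0,"ty":0,"tz":-0.1,"rx":0,"ry":0,"rz":0,"claw":0.03},{"tx":0,"ty":0,"tz":-0.1,"rx":0,"ry":0,"rz":0,"claw":0.03},{"tx":0,"ty":0,"tz":-0.1,"rx":0,"ry":0,"rz":0,"claw":0.03},{"tx":0,"ty":0,"tz":-0.1,"rx":0,"ry":0,"rz":0,"claw":0.03}]}}

```text
clock: 14.85
eef_pos: [438.1, 43.6, 157.7]
tool_rot: [3.139, -0.001, 1.297]
force: [-0.2, -0.1, -0.1]
width: 29.8
```

```bash
python3 - <<'E'
from h import *
c,im=dial('w9')
print(proj(c,(435,46,117))*1.25)
cv2.imwrite("pics/w9b.png",cv2.resize(im[:,:,::-1],(512,384)))
E
```

```text
yellow [556.3  43.7 128. ] r 36.1 val 4.2 num 26.74 115
14.85 [-0.01  0.46 -0.22  2.16  0.19  0.54 -0.64] [438.1  43.6 157.7] [ 3.139e+00 -1.000e-03  1.297e+00] [-0.2 -0.1 -0.1] [-0.02  0.01 -0.  ] 29.829905600892133
[308.94343482 274.11778767]
```

View pics/w9b.png

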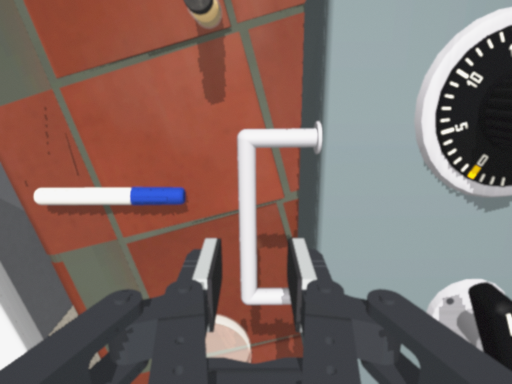

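Bar lies between the jaws (x=248 against jaw centre 254). Descend and close.

Call:
{"method": "apply_moves", "body": {"increments": [{"tx":-0.001,"ty":0.001,"tz":-0.02,"rx":0,"ry":0,"rz":0,"claw":0.03},{"tx":-0.001,"ty":0.001,"tz":-0.04,"rx":0,"ry":0,"rz":0,"claw":0.03},{"tx":-0.001,"ty":0.001,"tz":-0.055,"rx":0,"ry":0,"rz":0,"claw":0.03},{"tx":-0.001,"ty":0.001,"tz":-0.059,"rx":0,"ry":0,"rz":0,"claw":0.03},{"tx":-0.001,"ty":0.001,"tz":-0.059,"rx":0,"ry":0,"rz":0,"claw":0.03},{"tx":-0.001,"ty":0.001,"tz":-0.059,"rx":0,"ry":0,"rz":0,"claw":0.0},{"tx":-0.001,"ty":0.001,"tz":-0.059,"rx":0,"ry":0,"rz":0,"claw":0.0},{"tx":-0.001,"ty":0.001,"tz":-0.059,"rx":0,"ry":0,"rz":0,"claw":0.0},{"tx":-0.001,"ty":0.001,"tz":-0.059,"rx":0,"ry":0,"rz":0,"claw":0.0}]}}

```text
clock: 15.8
eef_pos: [434.5, 45.3, 98.4]
tool_rot: [-3.141, -0.0, 1.299]
force: [-4.1, 1.7, 6.3]
width: 7.5
```

```bash
python3 - <<'E'
from h import *
s=read_state();print({k:np.round(s[k],3) for k in("clock","eef_pos","tool_rot","force","torque","width","qpos")})
ex=np.array([np.cos(np.radians(-15.3)),np.sin(np.radians(-15.3)),0])
# arc of bar about hinge: radius 225, bar ~5-8 mm above hinge line
r=225;a0=np.arcsin(6/225.)
for t in np.arange(0,1.46,.12)[1:]:
    d=ex*r*(np.cos(a0)-np.cos(a0+t))+np.array([0,0,r*(np.sin(a0+t)-np.sin(a0))]);print(round(t,2),d.round(0))
E
```

```text
{'clock': np.float64(15.8), 'eef_pos': array([434.501,  45.281,  98.41 ]), 'tool_rot': array([-3.141, -0.   ,  1.299]), 'force': array([-4.077,  1.671,  6.299]), 'torque': array([0.445, 0.777, 0.026]), 'width': np.float64(7.475), 'qpos': array([-0.054,  0.575, -0.162,  2.21 ,  0.242,  0.374, -0.688])}
0.12 [ 2. -1. 27.]
0.24 [ 8. -2. 53.]
0.36 [16. -4. 79.]
0.48 [ 27.  -7. 103.]
0.6 [ 41. -11. 126.]
0.72 [ 58. -16. 147.]
0.84 [ 76. -21. 165.]
0.96 [ 97. -27. 182.]
1.08 [120. -33. 195.]
1.2 [144. -39. 206.]
1.32 [169. -46. 213.]
1.44 [194. -53. 218.]
```

Call:
{"method": "apply_moves", "body": {"increments": [{"tx":0,"ty":0,"tz":0.009,"rx":0,"ry":0,"rz":0,"claw":0.0},{"tx":0.001,"ty":0,"tz":0.018,"rx":0,"ry":0,"rz":0,"claw":0.0},{"tx":0.002,"ty":-0.001,"tz":0.027,"rx":0,"ry":0,"rz":0,"claw":0.0},{"tx":0.005,"ty":-0.001,"tz":0.04,"rx":0,"ry":0,"rz":0,"claw":0.0},{"tx":0.008,"ty":-0.002,"tz":0.053,"rx":0,"ry":0,"rz":0,"claw":0.0}]}}

```text
clock: 16.3
eef_pos: [440.5, 43.6, 150.6]
tool_rot: [-3.136, 0.001, 1.299]
force: [-3.8, 5.4, -12.8]
width: 7.6
```

```bash
python3 - <<'E'
from h import *
s=read_state();print({k:np.round(s[k],3) for k in("clock","eef_pos","tool_rot","force","torque","width","qpos")})
E
```

```text
{'clock': np.float64(16.3), 'eef_pos': array([440.541,  43.639, 150.557]), 'tool_rot': array([-3.136e+00,  1.000e-03,  1.299e+00]), 'force': array([ -3.813,   5.374, -12.822]), 'torque': array([1.154, 0.779, 0.066]), 'width': np.float64(7.608), 'qpos': array([-0.003,  0.482, -0.219,  2.148,  0.195,  0.535, -0.639])}
```

The lid follows (about 13 N). Continue along the arc.

Call:
{"method": "apply_moves", "body": {"increments": [{"tx":0.004,"ty":-0.001,"tz":0.013,"rx":0,"ry":0,"rz":0,"claw":0.0},{"tx":0.008,"ty":-0.002,"tz":0.026,"rx":0,"ry":0,"rz":0,"claw":0.0},{"tx":0.013,"ty":-0.003,"tz":0.038,"rx":0,"ry":0,"rz":0,"claw":0.0},{"tx":0.019,"ty":-0.005,"tz":0.05,"rx":0,"ry":0,"rz":0,"claw":0.0},{"tx":0.026,"ty":-0.007,"tz":0.062,"rx":0,"ry":0,"rz":0,"claw":0.0},{"tx":0.033,"ty":-0.009,"tz":0.073,"rx":0,"ry":0,"rz":0,"claw":0.0},{"tx":0.041,"ty":-0.011,"tz":0.084,"rx":0,"ry":0,"rz":0,"claw":0.0},{"tx":0.05,"ty":-0.014,"tz":0.094,"rx":0,"ry":0,"rz":0,"claw":0.0},{"tx":0.059,"ty":-0.016,"tz":0.103,"rx":0,"ry":0,"rz":0,"claw":0.0},{"tx":0.068,"ty":-0.019,"tz":0.112,"rx":0,"ry":0,"rz":0,"claw":0.0},{"tx":0.078,"ty":-0.022,"tz":0.121,"rx":0,"ry":0,"rz":0,"claw":0.0},{"tx":0.089,"ty":-0.025,"tz":0.129,"rx":0,"ry":0,"rz":0,"claw":0.0}]}}

```text
clock: 17.5
eef_pos: [520.8, 22.0, 279.9]
tool_rot: [-3.118, 0.002, 1.301]
force: [-25.9, 8.2, 16.9]
width: 7.6
```

```bash
python3 - <<'E'
from h import *
s=read_state();print({k:np.round(s[k],3) for k in("clock","eef_pos","tool_rot","force","torque","width","qpos")})
E
```

```text
{'clock': np.float64(17.5), 'eef_pos': array([520.847,  22.007, 279.943]), 'tool_rot': array([-3.118e+00,  2.000e-03,  1.301e+00]), 'force': array([-25.949,   8.167,  16.912]), 'torque': array([2.096, 6.02 , 0.057]), 'width': np.float64(7.567), 'qpos': array([ 0.093,  0.409, -0.263,  1.785,  0.116,  0.986, -0.485])}
```

Call:
{"method": "apply_moves", "body": {"increments": [{"tx":0,"ty":0,"tz":0.005,"rx":0,"ry":0,"rz":0,"claw":0.0},{"tx":0.004,"ty":-0.001,"tz":0.009,"rx":0,"ry":0,"rz":0,"claw":0.0},{"tx":0.012,"ty":-0.003,"tz":0.014,"rx":0,"ry":0,"rz":0,"claw":0.0},{"tx":0.019,"ty":-0.005,"tz":0.018,"rx":0,"ry":0,"rz":0,"claw":0.0},{"tx":0.027,"ty":-0.007,"tz":0.022,"rx":0,"ry":0,"rz":0,"claw":0.0}]}}

```text
clock: 18.0
eef_pos: [553.2, 13.3, 301.8]
tool_rot: [-3.129, 0.001, 1.3]
force: [-12.8, 5.8, 3.6]
width: 7.7
```

```bash
python3 - <<'E'
from h import *
s=read_state();print({k:np.round(s[k],3) for k in("clock","eef_pos","tool_rot","force","torque","width","qpos")})
c,im=snap("scene","s2")
cv2.imwrite("pics/s2b.png",cv2.resize(im[60:300,120:440,::-1],(640,480)))
E
```

```text
{'clock': np.float64(18.0), 'eef_pos': array([553.152,  13.34 , 301.805]), 'tool_rot': array([-3.129e+00,  1.000e-03,  1.300e+00]), 'force': array([-12.796,   5.791,   3.626]), 'torque': array([1.324, 3.095, 0.089]), 'width': np.float64(7.719), 'qpos': array([ 0.102,  0.43 , -0.258,  1.68 ,  0.117,  1.059, -0.462])}
```

View pics/s2b.png

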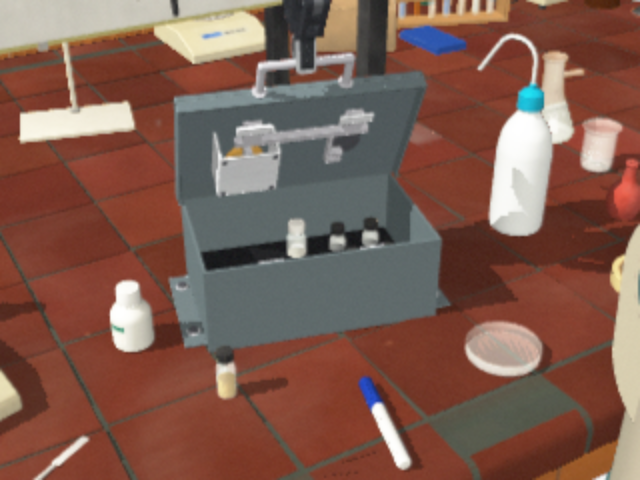

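The lid is open to about 65°, with bottle, vial and dish undisturbed. Carry on to about 80°.

Call:
{"method": "apply_moves", "body": {"increments": [{"tx":0.009,"ty":-0.002,"tz":0.004,"rx":0,"ry":0,"rz":0,"claw":0.0},{"tx":0.018,"ty":-0.005,"tz":0.007,"rx":0,"ry":0,"rz":0,"claw":0.0},{"tx":0.026,"ty":-0.007,"tz":0.01,"rx":0,"ry":0,"rz":0,"claw":0.0},{"tx":0.034,"ty":-0.009,"tz":0.013,"rx":0,"ry":0,"rz":0,"claw":0.0},{"tx":0.042,"ty":-0.011,"tz":0.015,"rx":0,"ry":0,"rz":0,"claw":0.0},{"tx":0.05,"ty":-0.014,"tz":0.017,"rx":0,"ry":0,"rz":0,"claw":0.0},{"tx":0.058,"ty":-0.016,"tz":0.019,"rx":0,"ry":0,"rz":0,"claw":0.0},{"tx":0.058,"ty":-0.016,"tz":0.019,"rx":0,"ry":0,"rz":0,"claw":0.0},{"tx":0.058,"ty":-0.016,"tz":0.019,"rx":0,"ry":0,"rz":0,"claw":0.0}]}}

```text
clock: 18.95
eef_pos: [615.8, -3.5, 324.7]
tool_rot: [-3.142, -0.002, 1.299]
force: [-8.2, 2.6, 12.8]
width: 7.5
```

Release with a partial opening, then retreat straight up.

Call:
{"method": "apply_moves", "body": {"increments": [{"tx":0,"ty":0,"tz":0,"rx":0,"ry":0,"rz":0,"claw":0.025},{"tx":0,"ty":0,"tz":0,"rx":0,"ry":0,"rz":0,"claw":0.035},{"tx":0,"ty":0,"tz":0,"rx":0,"ry":0,"rz":0,"claw":0.035},{"tx":0,"ty":0,"tz":0.02,"rx":0,"ry":0,"rz":0,"claw":0.035},{"tx":0,"ty":0,"tz":0.05,"rx":0,"ry":0,"rz":0,"claw":0.035},{"tx":0,"ty":0,"tz":0.09,"rx":0,"ry":0,"rz":0,"claw":0.035},{"tx":-0.04,"ty":0,"tz":0.11,"rx":0,"ry":0,"rz":0,"claw":0.035},{"tx":-0.08,"ty":0,"tz":0.11,"rx":0,"ry":0,"rz":0,"claw":0.035},{"tx":-0.1,"ty":0,"tz":0.11,"rx":0,"ry":0,"rz":0,"claw":0.035},{"tx":-0.1,"ty":0,"tz":0.11,"rx":0,"ry":0,"rz":0,"claw":0.035}]}}

```text
clock: 19.95
eef_pos: [515.1, -5.6, 431.6]
tool_rot: [3.141, 0.001, 1.298]
force: [-0.3, 0.1, -0.0]
width: 35.1
```

```bash
python3 - <<'E'
from h import *
s=read_state();print({k:np.round(s[k],3) for k in("clock","eef_pos","force","torque")},abs(s["qd"]).max())
c,im=snap("scene","s3");c,w=snap("wrist","w10")
cv2.imwrite("pics/s3b.png",np.hstack([cv2.resize(im[60:300,120:440,::-1],(400,300)),cv2.resize(w[:,:,::-1],(400,300))]))
E
```

```text
{'clock': np.float64(19.95), 'eef_pos': array([515.093,  -5.611, 431.575]), 'force': array([-0.278,  0.074, -0.042]), 'torque': array([-0.025, -0.025,  0.047])} 0.06456210290812593
```

View pics/s3b.png

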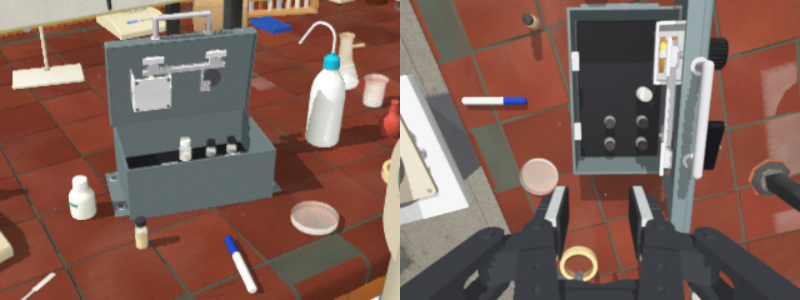

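The lid stands near upright on its own, the arm is clear, and the bottle, vial and dish are in place. Handing in.

```bash
python3 -c "
from h import *
print(finish_job())"
```

```text
the job is handed in; nothing more can be done
None
```

The strongbox is unlocked and its lid stands open on its own at roughly 80°. I handed the job in at about 20 s of the 72 s allowed; the interface gives no verdict.

- **Dial:** I turned it right from about 25.7 to 12 and then left to 27, each in one grip with no re-gripping. The dial marks read 12.03 at the first stop. The second read about 26.9, with other readings between 26.75 and 26.95. All are within the lock's half-number tolerance.
- **T-handle:** It turned about 1.21 rad at low torque, well past the 0.2 rad where it stops if the combination is wrong. It still looked fully turned before the lid was lifted. I could not measure its exact angle in the last pictures.
- **Lid:** It followed the bar at about 13 N. Side forces reached roughly 30 N mid-arc because my assumed arc was slightly too tight; I corrected the path and they fell.
- **Last checks:** The wrist force read about zero with the arm clear of the box. By eye, the bottle, vial and dish had not moved.

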